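# Clear the stuck piston from the biscuit press barrel

## Task

The piston is stuck in the barrel of the biscuit press. Take the wooden pusher, push the piston down through the barrel and out of its lower end so that it drops into the tray, then stand the pusher back on its foot on the bench, clear of the tray. Leave the tray where it is and the other things undisturbed.

Things in the scene. Friction and masses are not known exactly. Their poses are not given: they have to be found in the camera images.
- press: Bench biscuit press of plain cast aluminium, fixed to the bench; screw head and outlet nut already taken off. Base plate 130 x 116 mm, 12 mm high; two cheeks 145 mm high, 84 mm over their outsides, 128 mm over the black knobs. Origin: on the bench, under the middle of the leaning barrel, near the base plate's front edge; x is level, to the side of the barrel's lower end and the tray; z up.
- barrel: Clear plastic tube in the press, open at both ends, bore 52 mm, outside 58 mm (66 mm over thin collars), 115 mm long. Leans 35 degrees from vertical: mouth up on the press's -x side (robot's side), lower end toward +x over the tray. Three springy clear ribs along the bore (45 mm free) grip the piston. Origin: centre of the lower end, 74 mm above the bench; z up the axis to the mouth.
- barrel_mouth (a point): Centre of the barrel's open upper mouth, on its axis, about 168 mm above the bench.
- piston: White nylon disc with two black rubber rings, 47 mm in diameter, 24 mm thick, about 50 g, stuck square in the barrel; at the start its lower face is 36 mm and its upper face 60 mm from the barrel's lower end. A push of about 8 to 14 N along the axis moves it; it falls out once its upper face has passed the lower end. Origin: centre of its lower face; z along its axis, up the barrel.
- piston_center (a point): Centre of the piston.
- tray: Open stainless steel tray, 180 x 180 mm, 28 mm high, walls and floor 3 mm, 0.6 kg, standing loose on the bench below the barrel's lower end. Origin: centre of its underside, z up.
- pusher: Pale wooden pusher standing on its foot, left or right of the press (it swaps places with the jar), about 0.13 kg, 181 mm tall: rod 38 mm thick and 125 mm long, a flange 62 mm across from 125 to 131 mm up (it stops on the barrel's mouth with the foot 10 mm out of the lower end), round grip 30 mm thick from 131 to 181 mm up. Origin: centre of the foot's end face; z up the rod to the grip.
- jar: Clear biscuit jar with an aluminium lid, 92 mm in diameter, 126 mm high, upright on the bench. Not part of the job. Origin: centre of its underside.
- ring_nut: Aluminium outlet nut of the press, a ring 72 mm outside, 52 mm inside, 18 mm high, lying flat on the bench. Not part of the job. Origin: centre of its underside.
- mould: Dark wooden hand mould for biscuits, lying on the bench: a round head 68 mm in diameter, 30 mm high, with a flat handle 20 mm high that reaches 145 mm from the head's centre along -x. Not part of the job. Origin: under the centre of the head.
- screw_head: Screw head of the press with spindle and crank, lying on the bench at the robot's left, fixed, up to 70 mm high and about 220 mm long. Not part of the job. Origin: on the bench under its cap; the spindle runs 152 mm along x.
There are look-alikes about, which are no part of the job. What is shaped like the pusher but blue is not meant.

How it is judged:
By the outcome, as a careful person would: the job done as asked, in the order asked, and still so for the second after the job is handed in, with the robot touching nothing.
It also fails if it takes over 58 s, if anything falls off the work surface, if the arm or the gripper's body presses on something with over 40 N, if the wrist force passes 120 N, or if a joint passes its speed limit or range.

## Robot

A 6-joint arm with a two-finger parallel gripper is mounted at the origin on the work surface. World frame = base frame: x ahead of the robot, y to its left, z up, the work surface at z = 0. Lengths are in m, angles in rad, forces in N, time in s.
With the tool pointing down it reaches from about 0.4 to 0.825 m from the base axis. Payload 7 kg.
Tool frame: the origin (TCP) lies at the very end of the fingers, on their centre line; the grasp point (between the pads) lies 19 mm behind it; z points along the fingers, x is the direction in which the jaws open and shut, and the axes are right-handed (so a half turn about z gives the same grasp; the last joint's range is limited). The gripper opens to 88 mm and grips with 3 to 60 N. Pads are 19 mm wide; open, the fingers measure 130 mm over their backs; the gripper's body (78 mm by 193 mm) begins 47 mm behind the grasp point.
Start: joints at [-0.873, 0.359, 0.012, 0, -1.224, -0.288], TCP at [0.269, -0.619, 0.227] pointing down, gripper open.
Joint ranges: [-3.07, 3.07], [-1.43, 2.12], [-1.02, 1.25], [-3.03, 1.67], [-3.05, -0], [-3.03, 3.03]. Speed limits (rad/s): [2.39, 2.39, 3.01, 3.14, 3.14, 3.14].

## Interface

Orientations are given as [roll, pitch, yaw] about the fixed x, y, z axes, in that order (R = Rz(yaw) Ry(pitch) Rx(roll)).
In Python, from station import telemetry, grab_frame, arm, regions_of, pinpoint gives the robot as it stands. The module is installed in compiled form; this text tells all that it offers.
- The arm moves only by the shell command python3 -m inch 'ROWS' [FORCE]. ROWS is text: rows parted by semicolons, each of 7 numbers parted by spaces: the opening, from 0 (shut) to 1 (fully open), then the shift along the world's x, y, z in cm, then the turn, a rotation vector about the world's x, y, z in degrees. A call has 1 to 12 rows; each row is the pose to reach, as a shift and turn from the pose measured when the call began; what a row does not reach only later rows make up. A row lasts 1/8 s, in which the tool goes at most 62.5 mm and 10.7 degrees, less where a joint would pass 70% of its speed; a pose out of reach is approached as far as the arm can. A call with a gripper value outside its range is refused whole. The fingers move at their own pace and stop on an object; FORCE is the grip in N (left out, the last holds). Time passes only in rows, so rows that repeat a pose let the fingers close. It gives the time, the measured TCP pose, the force and the opening at its end, in the units of the state.
- telemetry.get_state(): the state, without advancing time (a new reading comes with each control period).
- grab_frame(name): name is "scene" or "top"; returns a dict with "pixels" (384x512x3 uint8, red, green, blue), "fx", "fy", "cx", "cy" (pixels), "R" (3x3) and "t" (3): a world point X has camera coordinates R X + t. Camera axes: x right, y down, z forward; pixel columns grow to the right and rows downward; lengths in m; the calibration is good to about 2 mm. A picture is of the moment at which its call begins. There is no depth.
- arm.job_done(): hands the job in, once; it reports no verdict.
Trained networks look in the newest picture that a camera, given by its name, has taken for a name from the list of things; names that differ only in an ending like _2 or _b are one class to them, and where a whole thing is asked for, a point or a joint stands for the part that bears it (a point fixed in the world has none). Each returns a list of dicts, best first, with "p" (0 to 1); they miss things now and then, are a little off and sometimes report something else, mostly with a low value. They report only what shows in the picture. A call takes as long as a camera call. They do not tell look-alikes from the thing itself.
- regions_of(camera, name): "pixels" (384x512 bool, what is visible of it) and "bbox" ([left, top, right, bottom] in pixels, round what is visible of it).
- pinpoint(camera, name): "location" ([column, row] in pixels: a listed point, or the origin of a listed thing).
The state is a dict: "t": time; "q": joint angles; "qd": joint speeds; "joint_efforts": joint torques, N m; "eef_pos": TCP position; "ee_rot": TCP orientation; "force": force on the tool from outside, world axes, zero at the start; "moment": the same for the moment, N m; "width": finger opening in m.
Only numpy, scipy, OpenCV 4.12 (cv2) and the standard library are available. Lean on these libraries where they do the work, as an engineer would, in place of code of your own. Each camera call takes 0.05 s, during which the arm holds its last target. There are 200 camera calls.

## Working session

There is one attempt and no reset: what is moved stays moved. The work goes in short steps, Python scripts to look and compute and a shell command to move; the robot and the scene stay as the last step left them, time stands still between calls to the robot, and variables do not carry over. Pictures are saved under pics/ and viewed, about 8 in all and at most 12, crops included, and the job is handed in when it is done.

```bash
mkdir -p pics
cat > h.py <<'E'
import numpy as np, cv2
from station import telemetry, grab_frame, arm, regions_of, pinpoint
def proj(f,X):
    c=f["R"]@np.asarray(X,float)+f["t"]; return np.array([f["fx"]*c[0]/c[2]+f["cx"],f["fy"]*c[1]/c[2]+f["cy"]])
def ray(f,p):
    R=np.array(f["R"]); o=-R.T@np.array(f["t"]); d=R.T@np.array([(p[0]-f["cx"])/f["fx"],(p[1]-f["cy"])/f["fy"],1]); return o,d/np.linalg.norm(d)
def atz(f,p,z):
    o,d=ray(f,p); return o+d*(z-o[2])/d[2]
def tri(f,p,g,q):
    A=[];b=[]
    for h,x in((f,p),(g,q)):
        o,d=ray(h,x); M=np.eye(3)-np.outer(d,d); A.append(M); b.append(M@o)
    return np.linalg.lstsq(np.vstack(A),np.hstack(b),rcond=None)[0]
E
python3 - <<'E'
from h import *
np.set_printoptions(precision=3,suppress=True)
F={c:grab_frame(c) for c in("scene","top")}
for c in F: cv2.imwrite(f"pics/{c}0.png",F[c]["pixels"][:,:,::-1])
cv2.imwrite("pics/both.png",np.vstack([F["scene"]["pixels"],F["top"]["pixels"]])[:,:,::-1])
for n in["press","barrel","barrel_mouth","piston_center","piston","tray","pusher","jar","ring_nut","mould","screw_head"]:
    for c in F:
        for r in pinpoint(c,n)[:3]:
            print(n,c,round(r["p"],2),np.array(r["location"]),atz(F[c],r["location"],0 if n not in("barrel","barrel_mouth") else (.074 if n=="barrel" else .168)))
for c in F:
  for r in regions_of(c,"pusher")[:3]: print(c,r["p"],r["bbox"])
  print(c,F[c]["fx"],-np.array(F[c]["R"]).T@F[c]["t"])
print(telemetry.get_state())
E
```

```text
press scene 0.78 [252.8 243.1] [0.624 0.023 0.   ]
press top 0.72 [256.7 174.2] [0.617 0.024 0.   ]
barrel scene 0.84 [254.8 226.2] [0.651 0.022 0.074]
barrel scene 0.2 [298.  197.7] [0.569 0.161 0.074]
barrel top 0.58 [255.1 157.4] [0.647 0.029 0.074]
barrel_mouth scene 0.85 [252.9 178.2] [0.593 0.035 0.168]
barrel_mouth top 0.64 [258.6 173.9] [0.584 0.023 0.168]
piston_center scene 0.73 [400.  241.1] [0.722 0.376 0.   ]
piston_center top 0.41 [256.2 165.4] [0.642 0.025 0.   ]
piston top 0.55 [255.4 160.8] [0.655 0.027 0.   ]
tray scene 0.69 [268.3 269.6] [0.722 0.033 0.   ]
tray top 0.66 [255.8 169.7] [0.629 0.026 0.   ]
pusher scene 0.92 [173.8 206.1] [ 0.402 -0.152  0.   ]
pusher scene 0.55 [132.6 218.4] [ 0.429 -0.267  0.   ]
pusher top 0.86 [361.  233.3] [ 0.446 -0.26   0.   ]
pusher top 0.81 [320.3 244. ] [ 0.418 -0.147  0.   ]
jar scene 0.97 [297.2 196.3] [0.458 0.206 0.   ]
jar top 0.57 [191.7 231. ] [0.46  0.206 0.   ]
ring_nut scene 0.78 [104.3 282.5] [ 0.656 -0.324  0.   ]
ring_nut top 0.87 [379.8 159.9] [ 0.652 -0.325  0.   ]
mould scene 0.65 [396.7 237.8] [0.708 0.376 0
[... 165 characters left out ...]
scene 0.96 [109.4, 162.5, 139.2, 227.8]
scene 0.84 [156.9, 149.4, 180.2, 217.1]
scene 356.3347721758514 [ 1.282 -0.147  0.586]
top 0.97 [316.7, 230.3, 343.7, 260.2]
top 0.69 [353.6, 219.8, 388.3, 244.9]
top 0.56 [220.8, 100.4, 286.7, 172.5]
top 421.3604491346533 [0.385 0.051 1.165]
{'t': 1.3, 'q': array([-0.873,  0.359,  0.012,  0.   , -1.224, -0.288]), 'qd': array([ 0.002, -0.   ,  0.   , -0.   , -0.   , -0.002]), 'joint_efforts': array([  0.001, -58.237,  29.329,   7.002,   0.012,  -0.   ]), 'eef_pos': array([ 0.269, -0.619,  0.227]), 'ee_rot': array([-3.142, -0.   ,  1.981]), 'force': array([-0.594, -0.312, -0.119]), 'moment': array([-0.013,  0.014, -0.047]), 'width': 0.08769164250055231}
```

View pics/scene0.png

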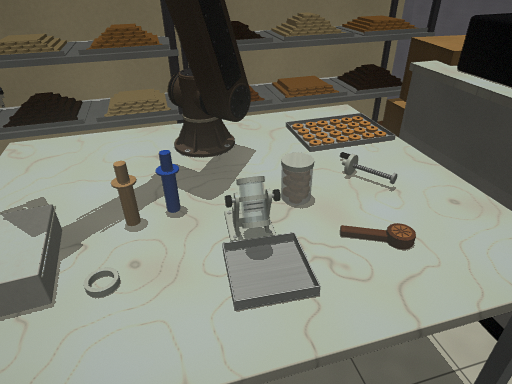

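View pics/top0.png

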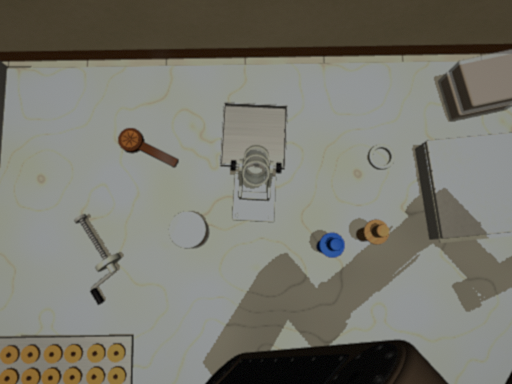

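The scene has two pusher-shaped things. One is pale wood, at scene (126,195) and top (376,232). The other is blue, at scene (170,180) and top (331,244). The wooden one fits the description. The press is at scene (253,205), the tray at (268,270) and the jar at (297,178). Next I'll fit the barrel and pusher silhouettes and confirm the pusher in an enlarged crop.

```bash
cat >> h.py <<'E'
from scipy.optimize import minimize
def hull_mask(f,prof,o,ax):
    """silhouette of a stack of discs: prof=[(z,r)], consecutive pairs hulled"""
    ax=ax/np.linalg.norm(ax); u=np.cross(ax,[.3,.9,.1]); u/=np.linalg.norm(u); v=np.cross(ax,u)
    a=np.linspace(0,2*np.pi,40,endpoint=False); S=4
    m=np.zeros((384*S,512*S),np.uint8)
    ring=lambda z,r:[proj(f,o+ax*z+r*(np.cos(t)*u+np.sin(t)*v)) for t in a]
    for (z0,r0),(z1,r1) in zip(prof[::2],prof[1::2]):
        p=np.array(ring(z0,r0)+ring(z1,r1))*S+S/2-.5
        cv2.fillConvexPoly(m,cv2.convexHull(np.round(p).astype(np.int32)),1)
    return cv2.resize(m.astype(np.float32),(512,384),interpolation=cv2.INTER_AREA)
PUSH=[(0,.019),(.125,.019),(.125,.031),(.131,.031),(.131,.015),(.181,.015)]
BAR=[(0,.033),(.004,.033),(.004,.029),(.111,.029),(.111,.033),(.115,.033)]
def fit(prof,pose,x0,step,FM):
    def cost(x):
        o,ax=pose(x); return sum(1-np.minimum(k:=hull_mask(f,prof,o,ax),m).sum()/np.maximum(k,m).sum() for f,m in FM)
    sim=np.vstack([x0]+[np.array(x0)+np.eye(len(x0))[i]*step[i] for i in range(len(x0))])
    r=minimize(cost,x0,method="Nelder-Mead",options=dict(initial_simplex=sim,maxfev=150,xatol=1e-4,fatol=1e-4)); return r.x,r.fun
def barpose(x):
    s,c=np.sin(np.radians(35)),np.cos(np.radians(35)); return np.array([x[0],x[1],.074]),np.array([-s*np.cos(x[2]),-s*np.sin(x[2]),c])
E
python3 - <<'E'
from h import *
np.set_printoptions(precision=4,suppress=True)
F={c:grab_frame(c) for c in("scene","top")}
def pick(c,n,near):
    rs=regions_of(c,n); 
    return min(rs,key=lambda r:np.hypot((r["bbox"][0]+r["bbox"][2])/2-near[0],(r["bbox"][1]+r["bbox"][3])/2-near[1]))["pixels"].astype(np.float32)
P={c:pick(c,"pusher",n) for c,n in(("scene",(126,195)),("top",(372,232)))}
B={c:pick(c,"barrel",n) for c,n in(("scene",(253,205)),("top",(256,165)))}
up=lambda x:(np.array([x[0],x[1],0]),np.array([0,0,1.]))
for cs in(["scene"],["top"],["scene","top"]):
    print(cs,"pusher",fit(PUSH,up,[.442,-.262],[.01,.01],[(F[c],P[c]) for c in cs]),"barrel",fit(BAR,barpose,[.649,.026,0.],[.008,.008,.1],[(F[c],B[c]) for c in cs]))
ims=[]
for c,(x0,y0) in(("scene",(90,140)),("top",(300,190))):
    im=F[c]["pixels"][:,:,::-1].copy(); im[cv2.erode(P[c],None)!=P[c]]=(0,255,0)
    ims.append(cv2.resize(im[y0:y0+90,x0:x0+110],None,fx=3.5,fy=3.5,interpolation=cv2.INTER_CUBIC))
for c,(x0,y0) in(("scene",(200,150)),("top",(200,120))):
    im=F[c]["pixels"][:,:,::-1].copy(); im[cv2.erode(B[c],None)!=B[c]]=(0,255,0)
    ims.append(cv2.resize(im[y0:y0+75,x0:x0+110],None,fx=3.5,fy=3.5,interpolation=cv2.INTER_CUBIC))
cv2.imwrite("pics/crop1.png",np.vstack([np.hstack(ims[:2]),np.hstack(ims[2:])]))
E
```

```text
['scene'] pusher (array([ 0.445 , -0.2653]), np.float64(0.0642087459564209)) barrel (array([ 0.6526,  0.0247, -0.0625]), np.float64(0.06241196393966675))
['top'] pusher (array([ 0.4427, -0.2629]), np.float64(0.04692792892456055)) barrel (array([ 0.6507,  0.0256, -0.082 ]), np.float64(0.19267314672470093))
['scene', 'top'] pusher (array([ 0.4427, -0.2644]), np.float64(0.15747934579849243)) barrel (array([ 0.6512,  0.0263, -0.0444]), np.float64(0.266559898853302))
```

View pics/crop1.png

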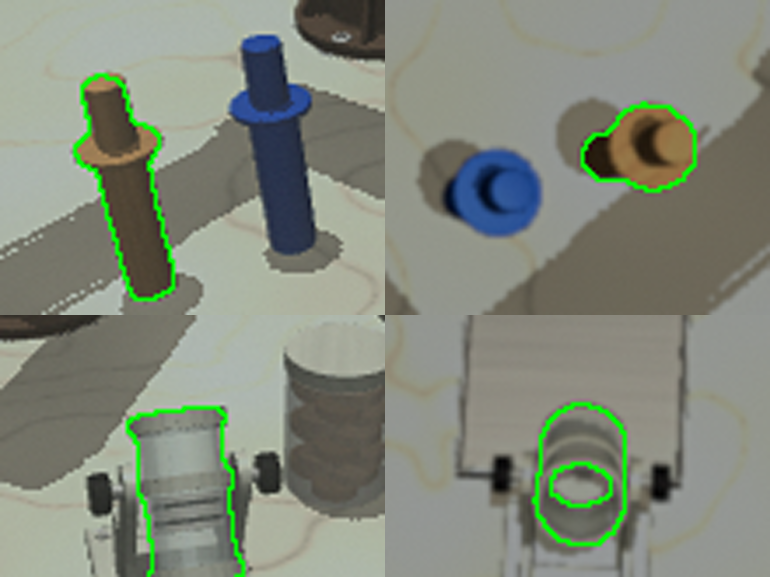

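Crop confirmed: the pale wooden pusher is the right-hand one in the top view and stands at about (0.443, -0.264). The blue one is the look-alike. Moving above it.

```bash
python3 -m inch '1 5 10 0 0 0 -8;1 9 18 0 0 0 -16;1 13 27 0 0 0 -24;1 17.4 35.5 0 0 0 -24;1 17.4 35.5 0 0 0 -24;1 17.4 35.5 0 0 0 -24;1 17.4 35.5 0 0 0 -24;1 17.4 35.5 0 0 0 -24;1 17.4 35.5 0 0 0 -24' | tail -8
python3 - <<'E'
from h import *
np.set_printoptions(precision=4,suppress=True)
F={c:grab_frame(c) for c in("scene","top")}
B={c:max(regions_of(c,"barrel"),key=lambda r:r["p"])["pixels"].astype(np.uint8) for c in F}
for c in B: # fill holes
    cs,_=cv2.findContours(B[c],cv2.RETR_EXTERNAL,cv2.CHAIN_APPROX_NONE); m=np.zeros_like(B[c]); cv2.drawContours(m,cs,-1,1,-1); B[c]=m.astype(np.float32)
for cs in(["scene"],["top"],["scene","top"]): print(cs,fit(BAR,barpose,[.651,.026,-.05],[.008,.008,.1],[(F[c],B[c]) for c in cs]))
ks=[]
im=F["top"]["pixels"]; g=im.max(2); 
m=((g<45)).astype(np.uint8); n,l,s,ce=cv2.connectedComponentsWithStats(m)
for i in range(1,n):
    if 225<ce[i][0]<290 and 150<ce[i][1]<185: print(ce[i],s[i][4])
E
```

```text
t: 2.72
eef_pos: [0.4427, -0.2644, 0.2266]
ee_rot: [-3.142, 0.0, 1.562]
force: [-0.5, 1.1, 1.2]
width: 0.0878
['scene'] (array([ 0.6523,  0.026 , -0.036 ]), np.float64(0.06510722637176514))
['top'] (array([ 0.6507,  0.025 , -0.0739]), np.float64(0.06298798322677612))
['scene', 'top'] (array([ 0.6515,  0.0256, -0.0641]), np.float64(0.13145291805267334))
[232.8235 165.1471] 34
[278.3226 167.3871] 31
```

```bash
python3 -m inch '1 0 0 -4 0 0 0;1 0 0 -8 0 0 0;1 0 0 -9.2 0 0 0;1 0 0 -9.2 0 0 0;1 0 0 -9.2 0 0 0;0 0 0 -9.2 0 0 0;0 0 0 -9.2 0 0 0;0 0 0 -9.2 0 0 0;0 0 0 -9.2 0 0 0;0 0 0 -9.2 0 0 0;0 0 0 -9.2 0 0 0;0 0 0 -9.2 0 0 0' 45 | tail -5
python3 - <<'E'
from h import *
f=grab_frame("top")
for z in(.09,.11,.13):
    a,b=atz(f,[232.82,165.15],z),atz(f,[278.32,167.39],z); d=a-b; print(z,a,b,np.linalg.norm(d),np.arctan2(-d[0],d[1]),(a+b)/2)
E
```

```text
t: 4.42
eef_pos: [0.4424, -0.2649, 0.1344]
ee_rot: [-3.141, -0.0, 1.56]
force: [0.6, 1.0, 0.5]
width: 0.0293
0.09 [0.62371097 0.08751621 0.09      ] [ 0.61564699 -0.03086484  0.09      ] 0.11865538992005144 -0.06801372341897303 [0.61967898 0.02832568 0.09      ]
0.11 [0.61926166 0.08682862 0.11      ] [ 0.61134778 -0.02934907  0.11      ] 0.11644692090554848 -0.06801372341897279 [0.61530472 0.02873978 0.11      ]
0.13 [0.61481236 0.08614103 0.13      ] [ 0.60704856 -0.02783329  0.13      ] 0.11423845189104552 -0.06801372341897349 [0.61093046 0.02915387 0.13      ]
```

```bash
python3 -m inch '0 0 0 5 0 0 0;0 0 0 11 0 0 0;0 0 0 17 0 0 0;0 0 0 21 0 0 0;0 1 5 22 0 0 0;0 2 10 22 0 0 0;0 3 15 22 0 0 0;0 4 20 22 0 0 0;0 4.5 25 22 0 0 0;0 4.9 30 22 0 0 0;0 4.9 30.1 22 0 0 0;0 4.9 30.1 22 0 0 0' 45 | tail -5
python3 -m inch '0 0 0 0 -.3 -7 -.6;0 0 0 0 -.6 -14 -1.2;0 0 0 0 -.8 -21 -1.8;0 0 0 0 -1.1 -28 -2.4;0 0 0 0 -1.35 -35 -3.05;0 0 0 -2 -1.35 -35 -3.05;0 0 0 -4 -1.35 -35 -3.05;0 0 0 -4 -1.35 -35 -3.05;0 0 0 -4 -1.35 -35 -3.05' | tail -5
python3 - <<'E'
from h import *
from scipy.spatial.transform import Rotation as Ro
np.set_printoptions(precision=4,suppress=True)
s=telemetry.get_state(); R=Ro.from_euler("xyz",s["ee_rot"]).as_matrix(); print(s["eef_pos"],s["force"],s["q"]); print("up axis",-R[:,2],"x",R[:,0])
F={c:grab_frame(c) for c in("scene","top")}
P={}
for c in F:
    for r in regions_of(c,"pusher"): print(c,r["p"],r["bbox"])
foot=s["eef_pos"]+.1344*R[:,2]; print("foot",foot)
ims=[]
for c,(x0,y0) in(("scene",(190,90)),("top",(190,110))):
    im=cv2.resize(F[c]["pixels"][y0:y0+150,x0:x0+110,::-1],None,fx=3.6,fy=3.6,interpolation=cv2.INTER_CUBIC)
    for base,col,L in((foot,(0,0,255),PUSH),(barpose([.6515,.0256,-.066])[0],(0,255,0),BAR)):
        ax=-R[:,2] if col[2] else barpose([0,0,-.066])[1]
        m=(cv2.resize(hull_mask(F[c],L,base,ax)[y0:y0+150,x0:x0+110],None,fx=3.6,fy=3.6)>.5).astype(np.uint8)
        cs,_=cv2.findContours(m,0,1); cv2.drawContours(im,cs,-1,col,1)
    ims.append(im)
cv2.imwrite("pics/pre.png",np.hstack(ims))
E
```

```text
t: 5.98
eef_pos: [0.4912, 0.0363, 0.3541]
ee_rot: [-3.141, 0.0, 1.561]
force: [-0.3, -0.7, -0.7]
width: 0.0295
t: 7.1
eef_pos: [0.4915, 0.0357, 0.3151]
ee_rot: [2.531, 0.001, 1.505]
force: [-0.4, 0.1, -1.0]
width: 0.0296
[0.4915 0.0357 0.3151] [-0.3605  0.1013 -1.0012] [ 0.7372 -0.3801 -0.9185  0.6917 -0.7052 -2.8371]
up axis [-0.5724  0.0387  0.8191] x [ 0.0662  0.9978 -0.0009]
scene 0.71 [155.3, 149.2, 182.9, 213.4]
scene 0.62 [228.8, 78.7, 256.5, 162.4]
top 0.96 [316.1, 233.3, 342.1, 260.1]
top 0.66 [242.3, 170.3, 268.4, 221.5]
foot [0.5685 0.0305 0.205 ]
```

View pics/pre.png

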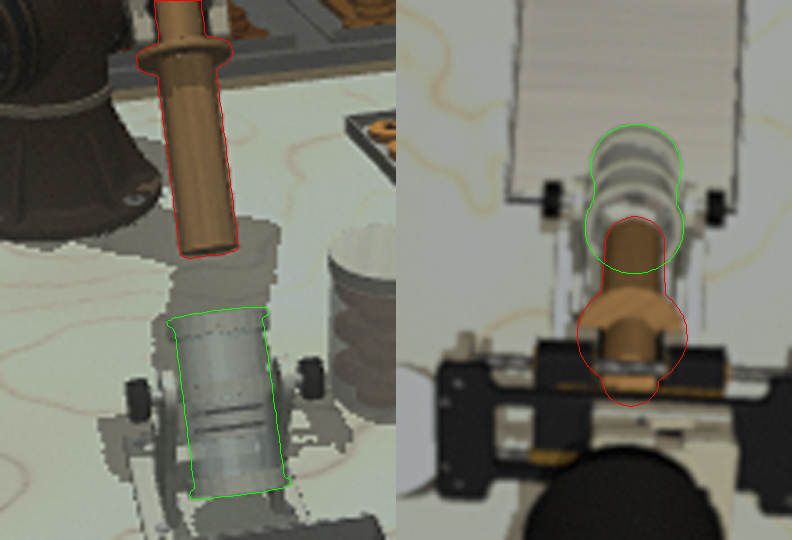

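The overlay of the modelled rod and barrel matches the picture: rod foot at crop (208,250), mouth at (220,318). I'll align and start the insertion gently.

```bash
python3 -m inch '0 0 .1 -1.2 0 0 0;0 0 .1 -1.2 0 0 0;0 .57 .06 -2.02 0 0 0;0 1.14 .02 -2.84 0 0 0;0 1.72 -.01 -3.66 0 0 0;0 2 -.03 -4.07 0 0 0;0 2.29 -.05 -4.48 0 0 0;0 2.58 -.07 -4.89 0 0 0;0 2.58 -.07 -4.89 0 0 0' 45 | tail -5
python3 - <<'E'
from h import *
from scipy.spatial.transform import Rotation as Ro
np.set_printoptions(precision=4,suppress=True)
s=telemetry.get_state(); R=Ro.from_euler("xyz",s["ee_rot"]).as_matrix(); print(s["eef_pos"],s["force"],s["q"]); 
o,a=barpose([.6515,.0256,-.066]); foot=s["eef_pos"]+.1344*R[:,2]-o; h=foot@a; print("foot height",h,"perp",foot-h*a,"up",-R[:,2])
F={c:grab_frame(c) for c in("scene","top")}
ims=[cv2.resize(F[c]["pixels"][y0:y0+100,x0:x0+110,::-1],None,fx=3.6,fy=3.6,interpolation=cv2.INTER_CUBIC) for c,(x0,y0) in(("scene",(195,130)),("top",(200,120)))]
cv2.imwrite("pics/ins.png",np.hstack(ims))
E
```

```text
t: 8.43
eef_pos: [0.5173, 0.0354, 0.2656]
ee_rot: [2.531, 0.001, 1.505]
force: [0.4, -1.1, -0.6]
width: 0.0293
[0.5173 0.0354 0.2656] [ 0.3557 -1.126  -0.6355] [ 0.5908 -0.2753 -1.007   0.8522 -0.4843 -2.9247]
foot height 0.09975481051059543 perp [-0.0002  0.0009 -0.0002] up [-0.572   0.0383  0.8194]
```

View pics/ins.png

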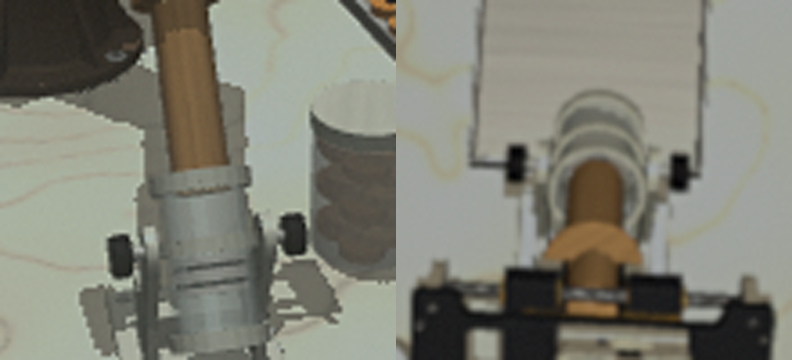

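The rod is centred in the mouth and 15 mm in (left: entry at (195,180)). But q3 and q6 are near their limits, so I'll fit the arm's kinematics before going deeper.

```bash
cat > kin.py <<'E'
import numpy as np
from scipy.optimize import least_squares
from scipy.spatial.transform import Rotation as Ro
def rot(ax,a): return Ro.from_rotvec(np.array(ax)*a).as_matrix()
def fk(q,p):
    h,a1,d,l1,l2,e,lt=p
    B=rot([0,0,1],q[0]); U=B@rot([0,1,0],q[1]); 
    o=B@np.array([a1,d,h])+U@np.array([0,0,l1])
    Fm=U@rot([0,-1,0],q[2]); o=o+Fm@np.array([l2,0,e])
    W=Fm@rot([1,0,0],q[3])@rot([0,-1,0],q[4]); o=o+W@np.array([lt,0,0])
    return o,W[:,0]
D=[([-0.873,0.359,0.012,0,-1.224,-0.288],[0.269,-0.619,0.227]),([.7372,-.3801,-.9185,.6917,-.7052,-2.8371],[.4915,.0357,.3151]),([.5908,-.2753,-1.007,.8522,-.4843,-2.9247],[.5173,.0354,.2656])]
E
python3 - <<'E'
from kin import *
np.set_printoptions(precision=4,suppress=True)
for sg in (1,-1):
  for q,x in D:
    pass
res=lambda p:np.hstack([fk(q,p)[0]-x for q,x in D]+[1e-3*(p-p0)])
p0=np.array([.3,0,-.1,.4,.4,0,.3])
r=least_squares(res,p0); print(r.x,r.fun[:9])
for q,x in D: print(fk(q,r.x)[1])
from h import barpose
o,a=barpose([.6515,.0256,-.066])
np.save("p.npy",r.x)
x0=np.array(D[2][0][:5])
for d in(0,.02,.04,.06,.08,.1,.11):
    T=np.array(D[2][1])-a*d
    s=least_squares(lambda q:np.hstack([fk(q,r.x)[0]-T,fk(q,r.x)[1]+a]),x0); x0=s.x; print(d,s.x,s.cost)
E
```

```text
[-0.4208  0.7531 -0.2003  0.3035 -0.2676  0.1084 -0.2007] [-0.0081 -0.0039  0.0299 -0.0149  0.0144 -0.0595  0.0096 -0.0079  0.0295]
[-0.0001  0.0002 -1.    ]
[ 0.0166  0.5735 -0.819 ]
[ 0.1816  0.5438 -0.8194]
0 [ 0.3661  0.111  -0.3728 -0.4616 -0.5697] 2.100123367308691e-23
0.02 [ 0.3583  0.1968 -0.2228 -0.4155 -0.6247] 6.40868553191288e-18
0.04 [ 0.3507  0.2739 -0.0926 -0.3826 -0.671 ] 8.195037600184546e-20
0.06 [ 0.3434  0.3455  0.0243 -0.3575 -0.7108] 2.899592636917148e-21
0.08 [ 0.3363  0.4134  0.1314 -0.3375 -0.7453] 2.0082043936705144e-22
0.1 [ 0.3295  0.4787  0.2308 -0.3212 -0.7754] 2.3901436174099977e-23
0.11 [ 0.3262  0.5107  0.2781 -0.3141 -0.789 ] 1.0203191659374698e-28
```

```bash
sed -i 's/rot(\[1,0,0\],q\[3\])/rot([-1,0,0],q[3])/' kin.py
python3 - <<'E'
from kin import *
np.set_printoptions(precision=4,suppress=True)
p0=np.array([.35,0,-.19,.4,.4,0,.3])
res=lambda p:np.hstack([fk(q,p)[0]-x for q,x in D]+[1e-3*(p-p0)])
r=least_squares(res,p0); print(r.x,r.fun[:9])
for q,x in D: print(fk(q,r.x)[1])
from h import barpose
o,a=barpose([.6515,.0256,-.066])
np.save("p.npy",r.x)
x0=np.array(D[2][0][:5])
for d in(0,.02,.04,.06,.08,.1,.11):
    T=np.array(D[2][1])-a*d
    s=least_squares(lambda q:np.hstack([fk(q,r.x)[0]-T,fk(q,r.x)[1]+a]),x0); x0=s.x; print(d,s.x,s.cost)
E
```

```text
[ 0.0285  0.4052 -0.1823  0.5094  0.0541  0.0319  0.2716] [ 0.0063  0.007   0.0184 -0.0069  0.0064 -0.0364  0.0122 -0.0143  0.0181]
[-0.0001  0.0002 -1.    ]
[ 0.5724 -0.0387 -0.819 ]
[ 0.572  -0.0383 -0.8194]
0 [ 0.6489 -0.289  -1.2947  1.3794 -0.393 ] 7.652329349072403e-23
0.02 [ 0.6259 -0.2119 -1.8027  2.4674 -0.6264] 6.043196684042115e-20
0.04 [ 0.607  -0.148  -2.1033  2.6832 -0.9368] 0.0001104115105815188
0.06 [ 0.5883 -0.123  -2.1033  2.7044 -0.9603] 0.0005329101624884144
0.08 [ 0.5691 -0.0951 -2.1034  2.7258 -0.9867] 0.0012574619007618133
0.1 [ 0.5494 -0.0639 -2.1033  2.7473 -1.0161] 0.002265819520994221
0.11 [ 0.5394 -0.0469 -2.1033  2.758  -1.0322] 0.0028697194006434886
```

```bash
sed -i 's/B@np.array(\[a1,d,h\])/B@np.array([a1,0,h])/; s/W@np.array(\[lt,0,0\])/W@np.array([lt,d,0])/' kin.py
cat > plan.py <<'E'
from kin import *
np.set_printoptions(precision=4,suppress=True)
p0=np.array([.3,0,-.19,.6,.5,0,.3])
res=lambda p:np.hstack([fk(q,p)[0]-x for q,x in D]+[1e-3*(p-p0)])
r=least_squares(res,p0); print(r.x,r.fun[:9])
np.save("p.npy",r.x)
from h import barpose
o,a=barpose([.6515,.0256,-.066])
x0=np.array(D[2][0][:5])
for d in(0,.02,.04,.06,.08,.1,.11):
    T=np.array(D[2][1])-a*d
    s=least_squares(lambda q:np.hstack([fk(q,r.x)[0]-T,fk(q,r.x)[1]+a]),x0); x0=s.x; print(d,s.x,s.cost)
E
python3 plan.py
```

```text
[ 0.1991 -0.0017 -0.1916  0.6017  0.465   0.001   0.3783] [ 0.      0.     -0.0001  0.      0.      0.0002 -0.      0.     -0.0001]
0 [ 0.5902 -0.2756 -1.0072  0.8524 -0.4835] 1.3041686722647888e-26
0.02 [ 0.5143 -0.2319 -1.0353  0.953  -0.3961] 4.563477453932683e-18
0.04 [ 0.4124 -0.1875 -1.0651  1.1078 -0.2996] 3.4545236893603716e-29
0.06 [ 0.2407 -0.1434 -1.0941  1.3934 -0.1768] 6.756182549026862e-26
0.08 [-0.028  -0.1111 -1.0822  1.8787 -0.0241] 2.6464471074704045e-05
0.1 [-0.0407 -0.0841 -1.0616  1.9233 -0.0198] 0.00024263676985260694
0.11 [-0.0483 -0.0697 -1.0502  1.9508 -0.0172] 0.0004273891952681624
```

The fit is exact to 0.2 mm. It shows this posture cannot finish the stroke, because it hits the q3 limit and the q5 singularity. I'll search for a grasp tilt and IK branch that can.

```bash
cat > srch.py <<'E'
from kin import *
from h import barpose
np.set_printoptions(precision=2,suppress=True)
p=np.load("p.npy"); lo=np.array([-3.07,-1.43,-1.02,-3.03,-3.05])+.04; hi=np.array([3.07,2.12,1.25,1.67,-0.])-.04; hi[4]=-.12
def W_(q): return rot([0,0,1],q[0])@rot([0,1,0],q[1])@rot([0,-1,0],q[2])@rot([-1,0,0],q[3])@rot([0,-1,0],q[4])
def q6of(q,tx):
    v=W_(q).T@tx; return np.arctan2(-v[1],-v[2])
def ik(T,z,x0): 
    s=least_squares(lambda q:np.hstack([fk(q,p)[0]-T,.3*(fk(q,p)[1]-z)]),np.clip(x0,lo+1e-3,hi-1e-3),bounds=(lo,hi),max_nfev=60); return s.x,s.cost
if __name__=="__main__":
    print(q6of(D[2][0],np.array([.0662,.9978,-.0009])))
    o,a=barpose([.6515,.0256,-.066]); rng=np.random.default_rng(0)
    e1=np.array([np.sin(.066),np.cos(.066),0]); e2=np.cross(a,e1)
    for b in(0,20,35,50):
        for psi in(range(0,360,30) if b else [0]):
            j=np.cos(np.radians(psi))*e1+np.sin(np.radians(psi))*e2
            n=np.cross(j,a); br=np.radians(b); z=-np.cos(br)*a+np.sin(br)*n
            def tcp(f): return o+a*(f+.1534)+.019*z
            sols=[]
            for k in range(10 if b==0 else 5):
                q,c=ik(tcp(-.010),z,rng.uniform(lo,hi))
                if c<1e-6:
                    ok=[q]; 
                    for f in(.03,.07,.11,.145):
                        q2,c2=ik(tcp(f),z,ok[-1]); 
                        if c2>1e-6: break
                        ok.append(q2)
                    if not any(np.abs(q-s_[0]).max()<.1 for s_ in sols): sols.append(ok); print(b,psi,len(ok),"z",z,"end",q,"q6",q6of(q,j),"start",ok[-1],"q6",q6of(ok[-1],j))
E
timeout 400 python3 srch.py
```

```text
-2.925321717786848
20 90 5 z [ 0.56  0.31 -0.77] end [ 0.26  0.   -0.59 -0.48 -0.34] q6 0.19419004155139935 start [ 0.47 -0.37 -0.72 -0.04 -0.53] q6 -0.39838552928466925
20 120 5 z [ 0.42  0.27 -0.87] end [ 0.29  0.04 -0.54 -0.28 -0.51] q6 0.4734539262792797 start [ 0.42 -0.27 -0.56 -0.11 -0.78] q6 0.18355060902495182
20 150 5 z [ 0.31  0.15 -0.94] end [ 0.38  0.07 -0.53 -0.05 -0.62] q6 0.688444106882531 start [ 0.5  -0.21 -0.51  0.02 -0.93] q6 0.5307663542121757
20 180 5 z [ 0.26 -0.02 -0.97] end [ 0.48  0.09 -0.59  0.22 -0.68] q6 0.870450315612781 start [ 0.61 -0.18 -0.53  0.19 -1.02] q6 0.8070076437953922
20 210 5 z [ 0.28 -0.19 -0.94] end [ 0.57  0.1  -0.71  0.52 -0.69] q6 1.019840743063624 start [ 0.74 -0.16 -0.62  0.39 -1.07] q6 1.0550434706846143
20 240 5 z [ 0.38 -0.32 -0.87] end [ 0.59  0.09 -0.87  0.89 -0.66] q6 1.1331982802092473 start [ 0.85 -0.18 -0.75  0.6  -1.07] q6 1.2941352064782556
35 30 4 z [ 0.89  0.23 -0.39] end [-0.49  0.12 -0.73 -1.96 -0.74] q6 1.1680649662403566 start [-0.11 -0.3  -0.67 -1.43 -0.33] q6 0.31343435335834685
35 60 5 z [ 0.74  0.45 -0.51] end [-0.
[... 1777 characters left out ...]
.35 -0.03 -0.43 -1.33] q6 1.1424062928417995 start [ 0.13  0.12 -0.04 -0.42 -1.52] q6 1.0245411260308908
50 180 5 z [-0.26  0.02 -0.97] end [ 0.33  0.38 -0.06 -0.1  -1.37] q6 1.2085323796776677 start [ 0.39  0.16 -0.07 -0.11 -1.57] q6 1.1266706016798038
50 210 5 z [-0.2  -0.37 -0.91] end [ 0.54  0.4  -0.22  0.22 -1.33] q6 1.2653508596966392 start [ 0.63  0.18 -0.22  0.18 -1.57] q6 1.2305279440603665
50 240 5 z [ 0.01 -0.67 -0.75] end [ 0.71  0.4  -0.49  0.57 -1.25] q6 1.2671011723666257 start [ 0.84  0.17 -0.47  0.47 -1.52] q6 1.3074524150798865
50 270 5 z [ 0.32 -0.79 -0.53] end [ 0.79  0.39 -0.82  0.99 -1.19] q6 1.1931600341498343 start [ 1.    0.13 -0.79  0.77 -1.45] q6 1.3504847739627857
```

A 20° tilt between tool and rod (tool about 15° forward) is feasible with good margins. I'll back out, stand the pusher on its spot, regrasp it tilted, and work out those poses first.

```bash
cat > poses.py <<'E'
from srch import *
np.set_printoptions(precision=3,suppress=True)
o,a=barpose([.6515,.0256,-.066]); e1=np.array([np.sin(.066),np.cos(.066),0])
zt=lambda deg:rot(e1,np.radians(deg))@np.array([0,0,-1.])
spot=np.array([.4424,-.265,0]); up=np.array([0,0,1.])
def mid(foot,ax,z): return foot+ax*.1554+.019*z
P=[("upright hi",np.array([.4424,-.265,.26]),zt(0)),("upright",np.array([.4424,-.265,.1354]),zt(0)),
("grasp20",mid(spot,up,zt(20)),zt(20)),("hi20",mid(spot+up*.24,up,zt(20)),zt(20)),
("over",mid(o+a*.175+[0,0,.04],up,zt(20))*[1,0,0]+[-.07,.036,.36],zt(20)),
("pre",mid(o+a*.145,a,zt(-15)),zt(-15)),("in",mid(o+a*.06,a,zt(-15)),zt(-15)),("end",mid(o-a*.0095,a,zt(-15)),zt(-15))]
if __name__=="__main__":
    x0=np.array([-.7,.1,-.2,0,-1.3])
    for n,T,z in P:
        c,q=min(((r:=ik(T,z,s))[1],tuple(r[0])) for s in(x0,[-.3,.1,-.3,0,-1.2],[.5,-.1,-.5,.2,-1]))
        print(n,"T",T,"z",z,"q",np.array(q),"q6",q6of(q,e1),"cost",c); x0=np.array(q)
E
python3 poses.py
```

```text
upright hi T [ 0.442 -0.265  0.26 ] z [ 0.  0. -1.] q [-0.159  0.074 -0.282  0.    -1.216] q6 -1.4777303634429184 cost 3.3055816872638347e-31
upright T [ 0.442 -0.265  0.135] z [ 0.  0. -1.] q [-0.159  0.179 -0.462 -0.    -0.929] q6 -1.4777303634414154 cost 7.500126954258932e-26
grasp20 T [ 0.436 -0.265  0.138] z [-0.341  0.023 -0.94 ] q [-0.14   0.372 -0.252  0.026 -1.295] q6 -1.5082888870935884 cost 4.517330127744018e-29
hi20 T [ 0.436 -0.265  0.378] z [-0.341  0.023 -0.94 ] q [-0.14   0.23   0.106  0.026 -1.794] q6 -1.4953712863465973 cost 8.885866464936546e-29
over T [0.475 0.036 0.36 ] z [-0.341  0.023 -0.94 ] q [ 0.364  0.194  0.093 -0.147 -1.786] q6 -2.0095762853182855 cost 8.878531705188092e-29
pre T [0.484 0.037 0.302] z [ 0.258 -0.017 -0.966] q [ 0.615 -0.179 -0.529  0.192 -1.024] q6 -2.3358901020459486 cost 2.8077019471899027e-24
in T [0.533 0.033 0.232] z [ 0.258 -0.017 -0.966] q [ 0.535 -0.039 -0.573  0.2   -0.83 ] q6 -2.2916850467577263 cost 6.1236677077477585e-21
end T [0.573 0.031 0.175] z [ 0.258 -0.017 -0.966] q [ 0.482  0.085 -0.591  0.216 -0.682] q6 -2.271600386863302 cost 4.9929102061732805e-20
```

```bash
python3 -m inch '0 -.57 .04 .82 0 0 0;0 -1.15 .08 1.64 0 0 0;0 -1.72 .11 2.46 0 0 0;0 -2.29 .15 3.28 0 0 0;0 -2.6 .1 5 0 0 0;0 -2.6 .1 7 0 0 0;0 -2.6 .1 9 0 0 0;0 -2.6 .1 9 .5 7 0;0 -2.6 .1 9 .9 14 0;0 -2.6 .1 9 1.4 21 0;0 -2.6 .1 9 1.8 28 0;0 -2.6 .1 9 2.3 35 0' 45 | tail -5
```

```text
t: 10.02
eef_pos: [0.4916, 0.0372, 0.3569]
ee_rot: [-3.138, -0.001, 1.507]
force: [0.0, -0.1, -1.6]
width: 0.0295
```

```bash
python3 -m inch '0 -1 -6 0 0 0 0;0 -2 -12 0 0 0 0;0 -3 -18 0 0 0 0;0 -4 -24 0 0 0 0;0 -4.9 -30.2 0 0 0 0;0 -4.9 -30.2 0 0 0 0;0 -4.9 -30.2 -6 0 0 0;0 -4.9 -30.2 -12 0 0 0;0 -4.9 -30.2 -18 0 0 0;0 -4.9 -30.2 -21 0 0 0;0 -4.9 -30.2 -21.6 0 0 0;0 -4.9 -30.2 -21.6 0 0 0' 45 | tail -5
```

```text
t: 11.52
eef_pos: [0.4436, -0.2646, 0.1419]
ee_rot: [-3.139, -0.001, 1.508]
force: [1.1, 0.2, -1.5]
width: 0.0294
```

```bash
python3 -m inch '0 0 0 -.3 0 0 0;0 0 0 -.55 0 0 0;0 0 0 -.7 0 0 0;0 0 0 -.75 0 0 0;0 0 0 -.75 0 0 0' 45 | tail -5
```

```text
t: 12.15
eef_pos: [0.4435, -0.2647, 0.1344]
ee_rot: [-3.139, -0.001, 1.507]
force: [-0.2, -0.5, -1.7]
width: 0.0293
```

```bash
python3 -m inch '1 0 0 0 0 0 0;1 0 0 0 0 0 0;1 0 0 0 0 0 0;1 0 0 0 0 0 0;1 -.2 0 .4 .5 7 0;1 -.4 .05 .4 .9 14 0;1 -.65 .05 .31 1.3 20 0;1 -.65 .05 .31 1.3 20 0;1 -.65 .05 .31 1.3 20 0' 45 | tail -5
python3 - <<'E'
from h import *
for c,n in(("scene",(126,195)),("top",(372,232))):
    f=grab_frame(c); im=f["pixels"][:,:,::-1]
    x0,y0=(90,120) if c=="scene" else (310,180)
    globals()[c]=cv2.resize(im[y0:y0+110,x0:x0+110],None,fx=3.5,fy=3.5,interpolation=cv2.INTER_CUBIC)
cv2.imwrite("pics/re.png",np.hstack([scene,top]))
E
```

```text
t: 13.28
eef_pos: [0.4369, -0.2641, 0.1373]
ee_rot: [-2.79, -0.002, 1.507]
force: [-0.3, 0.2, 0.3]
width: 0.0877
```

View pics/re.png

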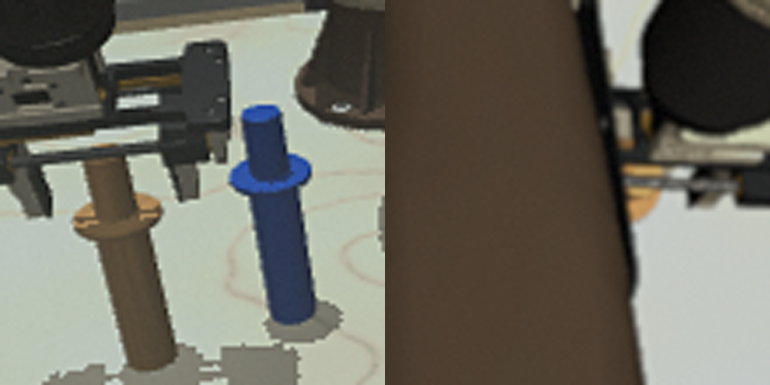

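The pusher stands upright and the tilted, open fingers straddle its grip: grip top at crop (105,150), blue one untouched. Grip and carry.

```bash
python3 -m inch '0 0 0 0 0 0 0;0 0 0 0 0 0 0;0 0 0 0 0 0 0;0 0 0 0 0 0 0;0 0 0 0 0 0 0;0 0 0 0 0 0 0;0 0 0 3 0 0 0;0 0 0 9 0 0 0;0 0 0 15 0 0 0;0 0 0 20 0 0 0;0 0 0 22 0 0 0;0 0 0 22 0 0 0' 60 | tail -5
python3 -m inch '0 1 5 0 0 0 0;0 2 11 0 0 0 0;0 3 17 0 0 0 0;0 4 23 0 0 0 0;0 4.7 28 0 0 0 0;0 4.7 30.1 0 0 0 0;0 4.7 30.1 0 -.5 -7 0;0 4.7 30.1 0 -.9 -14 0;0 4.7 30.1 0 -1.4 -21 0;0 4.7 30.1 0 -1.8 -28 0;0 4.7 30.1 0 -2.3 -35 0;0 4.7 30.1 0 -2.3 -35 0' | tail -5
python3 - <<'E'
from poses import *
from station import telemetry
s=telemetry.get_state(); R=Ro.from_euler("xyz",s["ee_rot"]).as_matrix(); print(s["eef_pos"],s["q"],"z",R[:,2])
# rod axis in tool frame: rotated 20deg about tool x
ax=-(rot(e1,np.radians(-20))@R[:,2]); foot=s["eef_pos"]-.019*R[:,2]-.1554*ax
print("rod axis",ax,"want",a,"foot",foot,"delta to pre(30mm over mouth), cm",100*(o+a*.145-foot))
E
```

```text
t: 14.88
eef_pos: [0.4372, -0.2643, 0.359]
ee_rot: [-2.794, -0.001, 1.507]
force: [-0.2, 0.4, -2.1]
width: 0.0288
t: 16.38
eef_pos: [0.4813, 0.0353, 0.3572]
ee_rot: [2.878, 0.001, 1.509]
force: [-0.1, -0.2, -1.4]
width: 0.0291
[0.481 0.035 0.357] [ 0.62  -0.208 -0.424  0.181 -1.155 -2.31 ] z [ 0.26  -0.017 -0.965]
rod axis [-0.574  0.038  0.818] want [-0.572  0.038  0.819] foot [0.566 0.03  0.248] delta to pre(30mm over mouth), cm [ 0.296  0.129 -5.562]
```

```bash
python3 -m inch '0 .3 .13 -3 0 0 0;0 .3 .13 -5.5 0 0 0;0 .3 .13 -5.5 0 0 0;0 .3 .13 -5.5 0 0 0' 60 | tail -5
cat > look.py <<'E'
import sys
from poses import *
from h import *
np.set_printoptions(precision=4,suppress=True)
s=telemetry.get_state(); R=Ro.from_euler("xyz",s["ee_rot"]).as_matrix()
ax=-(rot(e1,np.radians(-20))@R[:,2]); foot=s["eef_pos"]-.019*R[:,2]-.1554*ax
d=foot-o; hh=d@a; print("q",s["q"],"F",s["force"],"axis",ax,"foot h",hh,"perp",d-hh*a)
ims=[]
for c,(x0,y0) in(("scene",(190,90)),("top",(190,110))):
    F=grab_frame(c)
    im=cv2.resize(F["pixels"][y0:y0+150,x0:x0+110,::-1],None,fx=3.6,fy=3.6,interpolation=cv2.INTER_CUBIC)
    if len(sys.argv)>2:
        m=(cv2.resize(hull_mask(F,PUSH,foot,ax)[y0:y0+150,x0:x0+110],None,fx=3.6,fy=3.6)>.5).astype(np.uint8)
        cs,_=cv2.findContours(m,0,1); cv2.drawContours(im,cs,-1,(0,0,255),1)
    ims.append(im)
cv2.imwrite(f"pics/{sys.argv[1]}.png",np.hstack(ims))
E
python3 look.py pre2 1
```

```text
t: 16.88
eef_pos: [0.485, 0.0366, 0.3029]
ee_rot: [2.878, 0.001, 1.508]
force: [0.3, 0.1, -0.7]
width: 0.029
q [ 0.6163 -0.1807 -0.5274  0.1938 -1.0261 -2.3337] F [ 0.3381  0.0519 -0.7345] axis [-0.574   0.0382  0.818 ] foot h 0.14568717255258573 perp [ 0.0011 -0.0001  0.0008]
```

View pics/pre2.png

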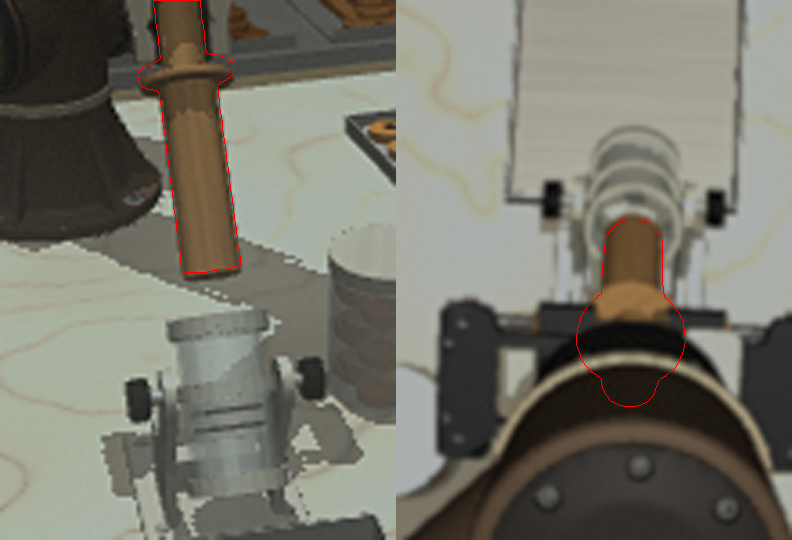

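The rod matches its modelled outline, with the foot at crop (210,272) above the mouth at (218,318). Insert to just above the piston.

```bash
python3 -m inch '0 .47 -.03 -.9 0 0 0;0 1.04 -.07 -1.72 0 0 0;0 1.62 -.11 -2.54 0 0 0;0 2.19 -.14 -3.36 0 0 0;0 2.76 -.18 -4.18 0 0 0;0 3.33 -.22 -5 0 0 0;0 3.9 -.25 -5.82 0 0 0;0 4.48 -.29 -6.64 0 0 0;0 4.48 -.29 -6.64 0 0 0' 60 | tail -5; python3 look.py in2
```

```text
t: 18.1
eef_pos: [0.5298, 0.0337, 0.236]
ee_rot: [2.878, 0.001, 1.508]
force: [-0.4, -0.1, -0.8]
width: 0.0289
q [ 0.5415 -0.05   -0.5738  0.2015 -0.8392 -2.2942] F [-0.3606 -0.1153 -0.775 ] axis [-0.5738  0.0381  0.8181] foot h 0.06512753724919555 perp [-0.0002  0.     -0.0001]
```

```bash
python3 -m inch '0 .29 -.02 -.41 0 0 0;0 .57 -.04 -.82 0 0 0;0 .86 -.06 -1.23 0 0 0;0 1.14 -.08 -1.64 0 0 0;0 1.43 -.1 -2.05 0 0 0;0 1.72 -.11 -2.46 0 0 0;0 2 -.13 -2.87 0 0 0;0 2.29 -.15 -3.28 0 0 0' 60 | tail -5; python3 look.py in3
```

```text
t: 19.2
eef_pos: [0.553, 0.0324, 0.2046]
ee_rot: [2.876, 0.0, 1.508]
force: [-4.9, -0.1, 4.4]
width: 0.0291
q [ 0.5093  0.0186 -0.5866  0.2098 -0.7518 -2.2805] F [-4.8903 -0.0815  4.3773] axis [-0.5755  0.0373  0.8169] foot h 0.026094276298430873 perp [0.0009 0.0003 0.0006]
```

```bash
python3 -m inch '0 .25 -.03 -.45 0 0 0;0 .53 -.05 -.86 0 0 0;0 .81 -.07 -1.27 0 0 0;0 1.1 -.09 -1.68 0 0 0;0 1.39 -.11 -2.09 0 0 0;0 1.67 -.13 -2.5 0 0 0;0 1.75 -.14 -2.62 0 0 0;0 1.75 -.14 -2.62 0 0 0;0 1.75 -.14 -2.62 0 0 0' 60 | tail -5; python3 look.py in4
python3 - <<'E'
from h import *
for c in("scene","top"):
    grab_frame(c)
    for r in regions_of(c,"piston"): print(c,r["p"],r["bbox"])
E
```

```text
t: 20.42
eef_pos: [0.5697, 0.0311, 0.1792]
ee_rot: [2.877, 0.0, 1.508]
force: [-18.0, 5.1, 19.4]
width: 0.0292
q [ 0.4868  0.0734 -0.595   0.2178 -0.6867 -2.2738] F [-17.9875   5.1345  19.4322] axis [-0.575   0.0373  0.8173] foot h -0.004378471354734368 perp [0.0001 0.0001 0.0001]
scene 0.76 [245.8, 234.9, 266.6, 255.8]
top 0.58 [230.5, 144.7, 279.7, 167.1]
```

View pics/in4.png

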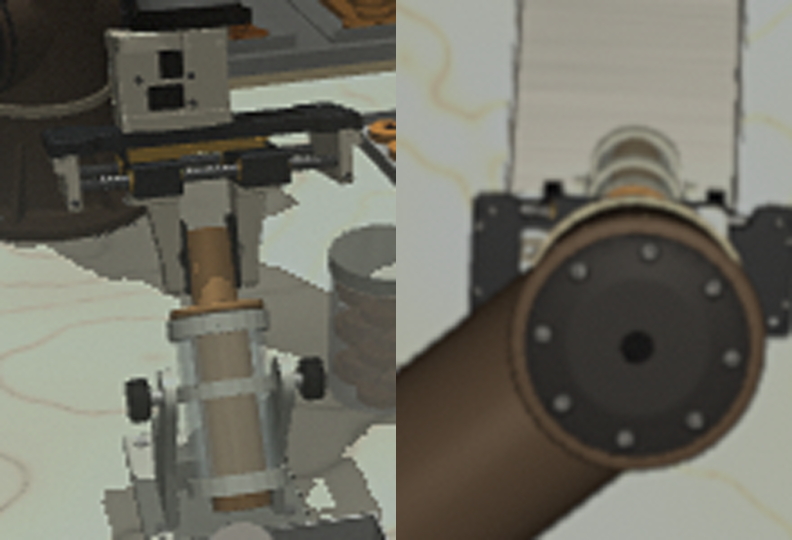

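Run:
```python
from h import *
F=grab_frame("scene"); G=grab_frame("top")
a=cv2.resize(F["pixels"][195:315,210:330,::-1],None,fx=3.3,fy=3.3,interpolation=cv2.INTER_CUBIC)
b=cv2.resize(G["pixels"][90:210,195:315,::-1],None,fx=3.3,fy=3.3,interpolation=cv2.INTER_CUBIC)
cv2.imwrite("pics/tray.png",np.hstack([a,b]))
```

```text
(no output)
```

View pics/tray.png

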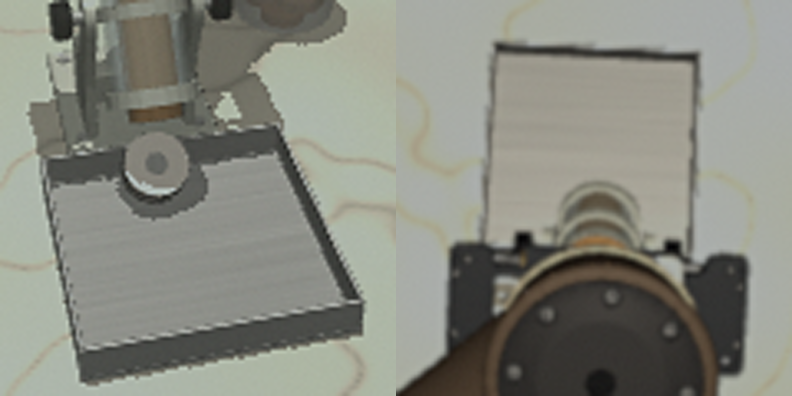

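The piston is out and in the tray at tray-crop (156,163), near the tray's rear wall. The flange sits on the mouth. Now withdraw along the axis.

```bash
python3 -m inch '0 -.29 .02 .41 0 0 0;0 -.86 .06 1.23 0 0 0;0 -1.72 .11 2.46 0 0 0;0 -2.57 .17 3.69 0 0 0;0 -3.43 .23 4.91 0 0 0;0 -4.29 .28 6.14 0 0 0;0 -5.15 .34 7.37 0 0 0;0 -6 .4 8.6 0 0 0;0 -6.86 .45 9.83 0 0 0;0 -7.72 .51 11.06 0 0 0;0 -8.58 .57 12.29 0 0 0;0 -8.58 .57 12.29 0 0 0' 60 | tail -5; python3 look.py out 1
python3 - <<'E'
from h import *
F=grab_frame("scene")
a=cv2.resize(F["pixels"][195:315,210:330,::-1],None,fx=3.3,fy=3.3,interpolation=cv2.INTER_CUBIC)
b=cv2.imread("pics/out.png"); b=cv2.resize(b[:,:396],None,fx=396/540,fy=396/540)
cv2.imwrite("pics/out2.png",np.hstack([a,b]))
E
```

```text
t: 22.32
eef_pos: [0.4839, 0.0372, 0.3034]
ee_rot: [2.875, -0.001, 1.509]
force: [0.2, -0.0, -0.8]
width: 0.0292
q [ 0.6194 -0.1855 -0.5309  0.1948 -1.0238 -2.3369] F [ 0.1816 -0.0224 -0.8224] axis [-0.5768  0.0359  0.8161] foot h 0.1467512528321234 perp [0.001  0.0007 0.0007]
```

View pics/out2.png

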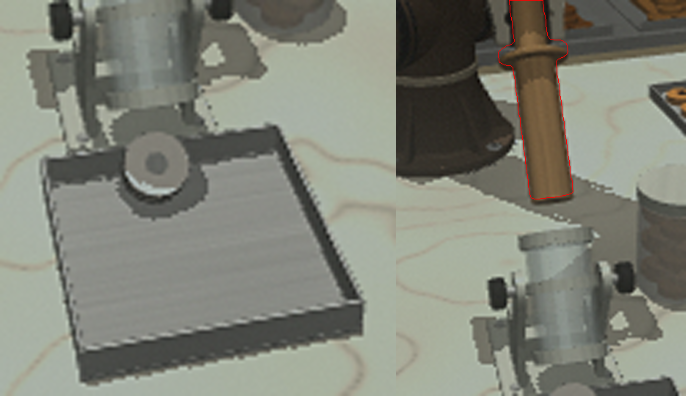

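```bash
python3 -m inch '0 -.3 0 3 0 0 0;0 -.3 0 5.5 0 0 0;0 -.3 0 6 .5 7 0;0 -.3 0 6 .9 14 0;0 -.3 0 6 1.4 21 0;0 -.3 0 6 1.8 28 0;0 -.3 0 6 2.3 35 0;0 -.3 0 6 2.3 35 0' 60 | tail -5
python3 - <<'E'
from poses import *
from h import *
s=telemetry.get_state(); R=Ro.from_euler("xyz",s["ee_rot"]).as_matrix()
ax=-(rot(e1,np.radians(-20))@R[:,2]); foot=s["eef_pos"]-.019*R[:,2]-.1554*ax
print("axis",ax,"foot",foot,"delta cm",100*(np.array([.4435,-.2647,.006])-foot))
print("corr rotvec deg",np.degrees(np.cross(ax,[0,0,1])))
F=grab_frame("scene")
for z in(.02,.035,.045): print("piston",z,atz(F,[257.3,244.4],z))
for n,px in(("rearL",(46,160)),("rearR",(278,127)),("frontR",(361,303)),("frontL",(80,352))): print(n,atz(F,(px[0]/3.3+210,px[1]/3.3+195),.028))
for r in regions_of("scene","piston"): print(r["p"],r["bbox"])
print(hull_mask(F,PUSH,foot,ax).sum())
m=max(regions_of("scene","pusher"),key=lambda r:-abs(r["bbox"][0]-235))
print(m["p"],m["bbox"]); k=hull_mask(F,PUSH,foot,ax)>.5; ys,xs=np.where(k); print(xs.min(),ys.min(),xs.max(),ys.max())
# fit rod tilt+slip from the picture, rod only
M=m["pixels"].astype(np.float32)
top=M.copy(); y0=int(proj(F,foot+ax*.14)[1]); top[:y0]=0
R2=PUSH[:4]
def cost_pose(x):
    A=ax+np.array([x[2],x[1],0]); A/=np.linalg.norm(A); return foot+ax*x[0]+ax*.12-A*.12,A
print(fit(R2,cost_pose,[0,0,0.],[.004,.03,.03],[(F,top)]))
E
```

```text
t: 23.48
eef_pos: [0.4823, 0.0368, 0.358]
ee_rot: [-2.787, 0.001, 1.506]
force: [0.4, 0.0, -2.1]
width: 0.0296
axis [0.006 0.001 1.   ] foot [0.488 0.036 0.22 ] delta cm [ -4.454 -30.096 -21.447]
corr rotvec deg [ 0.034 -0.319  0.   ]
piston 0.02 [0.654 0.027 0.02 ]
piston 0.035 [0.67  0.022 0.035]
piston 0.045 [0.682 0.019 0.045]
rearL [ 0.637 -0.051  0.028]
rearR [0.65  0.122 0.028]
frontR [0.824 0.11  0.028]
frontL [ 0.812 -0.066  0.028]
0.73 [222.9, 177.0, 281.6, 240.4]
0.7 [246.0, 233.8, 268.0, 257.0]
0.62 [240.9, 175.4, 267.8, 228.7]
1306.9375
0.6 [226.3, 65.5, 252.3, 149.4]
227 63 253 142
(array([-0.008,  0.01 ,  0.012]), np.float64(0.1280701756477356))
```

```bash
python3 -m inch '0 -1 -6 0 0 0 0;0 -2 -12 0 0 0 0;0 -3 -18 0 0 0 0;0 -4 -24 0 0 0 0;0 -4.45 -30.1 0 0 -.3 0;0 -4.45 -30.1 0 0 -.3 0;0 -4.45 -30.1 -6 0 -.3 0;0 -4.45 -30.1 -12 0 -.3 0;0 -4.45 -30.1 -17 0 -.3 0;0 -4.45 -30.1 -20 0 -.3 0;0 -4.45 -30.1 -20 0 -.3 0;0 -4.45 -30.1 -20 0 -.3 0' 60 | tail -5
python3 - <<'E'
from poses import *
from h import *
s=telemetry.get_state(); R=Ro.from_euler("xyz",s["ee_rot"]).as_matrix()
ax=-(rot(e1,np.radians(-20))@R[:,2]); foot=s["eef_pos"]-.019*R[:,2]-.1554*ax
print("axis",ax,"foot",foot)
F=grab_frame("scene"); x0,y0=80,120
im=cv2.resize(F["pixels"][y0:y0+120,x0:x0+120,::-1],None,fx=4.5,fy=4.5,interpolation=cv2.INTER_CUBIC)
m=(cv2.resize(hull_mask(F,PUSH,foot,ax)[y0:y0+120,x0:x0+120],None,fx=4.5,fy=4.5)>.5).astype(np.uint8)
cs,_=cv2.findContours(m,0,1); cv2.drawContours(im,cs,-1,(0,0,255),1)
cv2.imwrite("pics/stand.png",im)
E
```

```text
t: 25.12
eef_pos: [0.4376, -0.2643, 0.1632]
ee_rot: [-2.803, -0.0, 1.509]
force: [-0.1, 0.3, -0.8]
width: 0.029
axis [-0.011  0.002  1.   ] foot [ 0.446 -0.265  0.026]
```

View pics/stand.png

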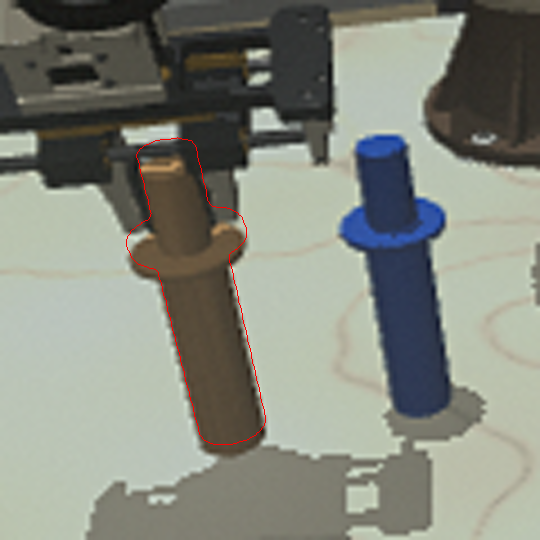

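```bash
cat > slip.py <<'E'
from poses import *
from h import *
def run(cam="scene",near=(126,190)):
    s=telemetry.get_state(); R=Ro.from_euler("xyz",s["ee_rot"]).as_matrix(); gp=s["eef_pos"]-.019*R[:,2]
    ax0=-(rot(e1,np.radians(-20))@R[:,2])
    F=grab_frame(cam); rs=regions_of(cam,"pusher")
    r=min(rs,key=lambda r:np.hypot((r["bbox"][0]+r["bbox"][2])/2-near[0],(r["bbox"][1]+r["bbox"][3])/2-near[1])); M=r["pixels"].astype(np.float32)
    def pose(x):
        A=rot(e1,x[1])@ax0; return gp+A*(x[0]-.1554),A
    PR=[(.0,.019),(.125,.019),(.125,.031),(.131,.031),(.131,.015),(.175,.015)]
    best=min((fit(PR,pose,[0,t0],[.006,.08],[(F,M)]) for t0 in(-.15,0,.15)),key=lambda b:b[1])
    o_,A=pose(best[0]); print("t",s["t"],"eef",s["eef_pos"],"bbox",r["bbox"],"slip,tilt(deg)",best[0][0],np.degrees(best[0][1]),"cost",best[1],"foot",o_,"axis",A,"ax0",ax0)
    k=hull_mask(F,PR,*pose(best[0])); ys,xs=np.where(k>.5); print(xs.min(),ys.min(),xs.max(),ys.max())
run()
E
python3 -m inch '0 0 0 0 0 0 0;0 0 0 0 0 0 0' 60 | tail -5; python3 slip.py
```

```text
t: 25.42
eef_pos: [0.4384, -0.2645, 0.1645]
ee_rot: [-2.806, -0.0, 1.509]
force: [-0.1, 0.2, -1.1]
width: 0.0292
t 25.425 eef [ 0.438 -0.265  0.164] bbox [109.0, 151.8, 139.3, 221.7] slip,tilt(deg) -0.006629274230450391 -2.3353811838411604 cost 0.10640054941177368 foot [ 0.453 -0.266  0.021] axis [-0.054  0.005  0.999] ax0 [-0.014  0.002  1.   ]
109 155 138 221
```

```bash
python3 -m inch '0 0 0 0 .2 3 0;0 0 0 -.5 .2 3 0;0 0 0 -1 .2 3 0;0 0 0 -1.2 .2 3 0;0 0 0 -1.2 .2 3 0;0 0 0 -1.2 .2 3 0' 60 | tail -5; python3 slip.py
```

```text
t: 26.28
eef_pos: [0.438, -0.2645, 0.1521]
ee_rot: [-2.753, -0.0, 1.509]
force: [0.4, 0.2, -1.2]
width: 0.0292
t 26.275 eef [ 0.438 -0.265  0.152] bbox [108.8, 158.2, 138.0, 227.2] slip,tilt(deg) -0.008417141675949097 -1.1426917409734019 cost 0.10981297492980957 foot [ 0.442 -0.265  0.006] axis [ 0.02 -0.    1.  ] ax0 [ 0.04  -0.002  0.999]
110 160 139 223
```

```bash
python3 -m inch '0 0 0 -.2 0 -.8 0;0 0 0 -.4 0 -.8 0;0 0 0 -.4 0 -.8 0' 60 | tail -5
```

```text
t: 26.75
eef_pos: [0.4378, -0.2644, 0.1479]
ee_rot: [-2.767, -0.001, 1.508]
force: [-0.4, 0.7, -1.7]
width: 0.029
```

```bash
python3 -m inch '0 0 0 -.15 0 0 0;0 0 0 -.3 0 0 0;0 0 0 -.3 0 0 0' 60 | tail -5
```

```text
t: 27.12
eef_pos: [0.4378, -0.2644, 0.1448]
ee_rot: [-2.766, -0.001, 1.508]
force: [-0.0, -0.9, -1.1]
width: 0.0291
```

```bash
python3 -m inch '0 0 0 -.1 0 0 0;0 0 0 -.2 0 0 0;0 0 0 -.2 0 0 0' 60 | tail -5
```

```text
t: 27.5
eef_pos: [0.438, -0.2648, 0.1445]
ee_rot: [-2.767, -0.001, 1.509]
force: [-1.5, 2.2, 9.5]
width: 0.029
```

```bash
python3 slip.py; python3 -m inch '0 0 0 -.1 0 0 0;0 0 0 -.15 0 0 0;0 0 0 -.15 0 0 0' 60 | tail -5
```

```text
t 27.5 eef [ 0.438 -0.265  0.144] bbox [110.7, 164.9, 139.2, 228.6] slip,tilt(deg) -0.009375423431396485 -0.3268218197094424 cost 0.12296682596206665 foot [ 0.442 -0.265 -0.003] axis [ 0.02 -0.    1.  ] ax0 [ 0.026 -0.001  1.   ]
111 163 140 226
t: 27.98
eef_pos: [0.438, -0.2649, 0.1444]
ee_rot: [-2.767, -0.0, 1.51]
force: [-1.0, 2.5, 10.2]
width: 0.0291
```

```bash
python3 -m inch '0 0 0 .02 0 0 0;0 0 0 .02 0 0 0;0 0 0 .02 0 0 0' 4 | tail -5
python3 -m inch '1 0 0 0 0 0 0;1 0 0 0 0 0 0;1 0 0 0 0 0 0;1 0 0 0 0 0 0;1 0 0 0 0 0 0;1 1 0 3 0 0 0;1 3 0 9 0 0 0;1 5 0 14 0 0 0;1 7 -5 18 0 0 0;1 7 -10 18 0 0 0;1 7 -10 18 0 0 0' | tail -5
python3 - <<'E'
from h import *
F=grab_frame("scene"); G=grab_frame("top")
up=lambda x:(np.array([x[0],x[1],0]),np.array([0,0,1.]))
for r in regions_of("scene","pusher"): print(r["p"],r["bbox"])
for r in regions_of("scene","piston")[:3]: print("piston",r["p"],r["bbox"])
m=min(regions_of("scene","pusher"),key=lambda r:abs(r["bbox"][0]-110))
print(fit(PUSH,up,[.44,-.265],[.01,.01],[(F,m["pixels"].astype(np.float32))]))
print("tray shift px", [np.round(r["location"],1) for c in("scene","top") for r in pinpoint(c,"tray")[:1]])
cv2.imwrite("pics/end.png",F["pixels"][:,:,::-1])
E
```

```text
t: 28.35
eef_pos: [0.438, -0.2649, 0.1445]
ee_rot: [-2.767, -0.0, 1.51]
force: [0.0, 0.3, -0.4]
width: 0.0299
t: 29.72
eef_pos: [0.5075, -0.3676, 0.3235]
ee_rot: [-2.766, -0.0, 1.507]
force: [0.7, 0.2, 0.1]
width: 0.088
0.88 [111.8, 161.1, 137.5, 224.2]
0.73 [154.7, 148.9, 179.6, 214.8]
piston 0.82 [247.0, 231.4, 267.9, 256.4]
piston 0.49 [339.4, 221.3, 417.8, 251.2]
(array([ 0.43754535, -0.2659963 ]), np.float64(0.11201637983322144))
tray shift px [array([268.6, 270. ]), array([253.1, 136. ])]
```

View pics/end.png

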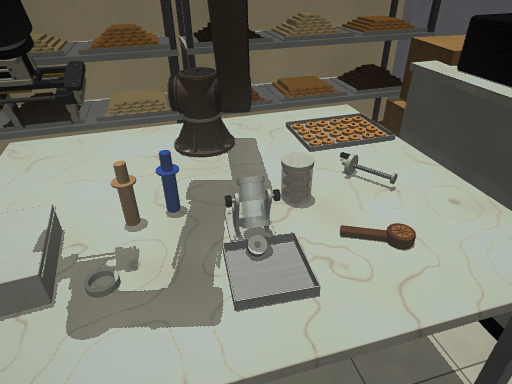

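The final picture shows the pusher upright at (126,195), the piston in the tray at (257,244), and everything else in its place. Handing in.

```bash
python3 -c "
from station import arm
print(arm.job_done())"
```

```text
the job is handed in; nothing more can be done
None
```

I pushed the piston out of the barrel with the wooden pusher. It dropped into the tray, and I stood the pusher back on its foot at its original spot. I handed the job in at about 30 s.

**How it went:** My first insertion ran close to the arm's joint limits and could not have finished the stroke. I backed out, stood the pusher down, regripped it with the tool tilted 20° and then pushed through.

**Last checks:**
- **Pusher:** it stands upright at about (0.44, -0.27), clear of the tray and of the blue look-alike.
- **Tray:** the network's tray position in the scene camera moved by less than half a pixel. Its first top-camera reading disagreed with this, but the barrel partly hid the tray then, so I relied on the scene camera.
- **Piston:** it is inside the tray near the rear wall, apparently leaning on that wall rather than lying flat.
- **Other things:** by eye, nothing else in the final picture had moved.

**What disagreed:**
- **Push force:** it read about 27 N at the end of the stroke, above the expected 8–14 N. The picture suggested the flange had reached the mouth, though my position estimate put it about 5 mm short.
- **Slip in the grip:** the pusher slipped about 7–9 mm and tilted a few degrees in the grip. I corrected this before setting it down.

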